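Spoon a turned ball from the sorting tray into the drilling cup

ROBOT

A 7-joint arm with a two-finger parallel gripper is mounted at the origin on the work surface. World frame = base frame: x ahead of the robot, y to its left, z up, the work surface at z = 0. Lengths are in m, angles in rad, forces in N, time in s.
With the tool pointing down it reaches from about 0.4 to 0.875 m from the base axis. Payload 19.3 kg.
Tool frame: the origin (TCP) lies between the finger pads; the fingertips stand 17 mm ahead of it and the grasp point (between the pads) lies 2 mm behind it; z points along the fingers, x is the direction in which the jaws open and shut, and the axes are right-handed (so a half turn about z gives the same grasp; the last joint's range is limited). The gripper opens to 85 mm and grips with 20 to 120 N. Pads are 22 mm wide; open, the fingers measure 114 mm over their backs; the gripper's body (76 mm by 85 mm) begins 54 mm behind the grasp point. The pads swing forward as they close: fully open they stand 13 mm farther back than shut.
Start: joints at [1.145, 0.521, -0.036, 1.599, 0.021, 1.021, -0.113], TCP at [0.218, -0.586, 0.248] pointing down, gripper open.
Joint ranges: [-2.91, 2.91], [-0.3, 2.13], [-1.5, 1.42], [0.17, 2.43], [-1.26, 4.41], [0.16, 1.93], [-2.52, 2.52]. Speed limits (rad/s): [1.89, 1.89, 2.39, 2.39, 3.01, 3.01, 3.01].

INTERFACE

Orientations are given as [roll, pitch, yaw] about the fixed x, y, z axes, in that order (R = Rz(yaw) Ry(pitch) Rx(roll)).
In Python, from workcell import bot gives the robot as it stands. The module is installed in compiled form; this text tells all that it offers.
- The arm moves only by the tool arm_command, never from a script. Its argument "targets" is a list of rows, each a list of 6 numbers: the shift along the tool's x, y, z in mm, then the turn, a rotation vector about the tool's x, y, z in degrees. In form: [[x, y, z, wx, wy, wz], ...]. A call has 1 to 8 rows; each row shifts and turns the pose as measured when the row begins, along the tool's axes as they then stand; what a row does not reach is not made up. A row lasts 1/10 s, in which the tool goes at most 50 mm and 8.59 degrees, less where a joint would pass 70% of its speed; a pose out of reach is approached as far as the arm can. A call is refused whole if a number of a shift passes 50 or a number of a turn 8.59, either way. A call with a gripper value outside its range is refused whole. "grip" is the opening in per cent of the stroke, from 0 (shut) to 100 (fully open), set as the call begins (left out, the last holds). The fingers move at their own pace and stop on an object; "grip_force" is the grip in N (left out, the last holds). Time passes only in rows, so rows that do not move let the fingers close. It gives the time, the measured TCP pose, the force and the opening at its end, in the units of the state.
- bot.observe(): the state, without advancing time (a new reading comes with each control period).
- bot.grab_frame(name): name is "side" or "top"; returns a dict with "color" (400x640x3 uint8, red, green, blue), "depth" (400x640 float32, m along the optical axis (not along the pixel's ray), 0 where there is no reading), "fov_y" (degrees; the focal length in pixels is half the picture's height over the tangent of half this angle, whatever the lens; pixels are square), "cx", "cy" (the principal point, pixels), "R" (3x3) and "t" (3): a world point X has camera coordinates R X + t. Camera axes: x right, y down, z forward; pixel columns grow to the right and rows downward; lengths in m; the calibration is good to about 2 mm. A picture is of the moment at which its call begins.
- bot.job_done(): hands the job in, once; it reports no verdict.
The state is a dict: "clock": time; "qpos": joint angles; "qd": joint speeds; "joint_efforts": joint torques, N m; "position": TCP position; "tool_rot": TCP orientation; "force": force on the tool from outside, world axes, zero at the start; "moment": the same for the moment, N m; "grip_width": finger opening in m.
Only numpy, scipy, OpenCV 4.12 (cv2) and the standard library are available. Lean on these libraries where they do the work, as an engineer would, in place of code of your own. Each camera call takes 0.05 s, during which the arm holds its last target. There are 200 camera calls.

TASK

Use the upright-handled scoop to take the large turned wooden ball (the biggest piece in the three-bay tray) out of its bay and tip it into the dark wooden drilling cup; the ball must travel in the scoop's pocket and the gripper must not touch it. Then stand the scoop upright on the open bench again.

Things in the scene. Friction and masses are not known exactly. Their poses are not given: they have to be found in the camera images.
- spoon: Scoop (mm), 0.12 kg, stands on its flat base. Origin: underside, below its pocket, a 20 mm hole in the 4 mm pan; z up. Mouth to -x: 58 mm wide outside, ramp down to a 1 mm lip at x=-21. Side walls 13 mm high; back wall 25 mm. Handle: upright 18 mm square bar centred at x=34, y=0, top z=120; grip across y. A seated ball is held to 30 deg of tilt; mouth dipped 45-55 deg, it rolls out over the lip.
- ball: Smooth wooden ball, 36 mm diameter, 18 g, free to roll, lying in one of the three bays of the tray. Origin: its centre (the axes turn as it rolls). The other two bays hold a 24 mm ball and a 32 mm flat wheel, not wanted.
- tray: Fixed plywood tray, 206 (x) x 276 (y) x 40 mm high. Origin: underside centre, on the bench; z up. Three bays along x, centred at y=-88.5, 0, 88.5, each 80 mm wide or more; floor at z=10; upright end faces at x=-95 and 95, walls 7-8 mm. A scoop slid flat on the floor pushes the ball to an end wall; as its lip comes within 5 mm of that wall the ball rolls up into the pocket.
- cup: Dark wooden round drilling cup, fixed on the bench on a thin round base of 112 mm diameter. Origin: centre of the base's underside, at bench height, z up. Rim 55 mm above the bench, 96 mm outside and 86 mm inside diameter; inner floor 16 mm above the bench.
Things that resemble listed ones, but are neither listed nor needed, are in the scene too. What is shaped like the cup but orange is not meant.

How it is judged:
By the outcome, as a careful person would: the job done as asked, in the order asked, and still so for the second after the job is handed in, with the robot touching nothing.
It also fails if it takes over 59 s, if anything falls off the work surface, if the arm or the gripper's body presses on something with over 40 N, if the wrist force passes 120 N, or if a joint passes its speed limit or range.

## Working session

There is one attempt and no reset: what is moved stays moved. The work goes in short steps, Python scripts to look and compute and a tool call to move; the robot and the scene stay as the last step left them, time stands still between calls to the robot, and variables do not carry over. Pictures are saved under pics/ and viewed, about 8 in all and at most 12, crops included, and the job is handed in when it is done.

Besides the shell and the picture viewer there is one more tool, called by a JSON object that holds its "op" and its "data", one argument or row to a line. arm_command: Moves the arm, as the interface text tells. Its arguments: {"type":"object","properties":{"targets":{"type":"array"},"grip":{"type":"number"},"grip_force":{"type":"number"}},"required":["targets"]}

```bash
mkdir -p pics; cat > h.py <<'E'
import numpy as np, cv2
from workcell import bot
def grab(name,fn=None):
    f=bot.grab_frame(name)
    if fn: cv2.imwrite('pics/'+fn,f['color'][:,:,::-1])
    np.savez('%s.npz'%name,**{k:np.array(v) for k,v in f.items()})
    return f
def load(n): return dict(np.load('%s.npz'%n))
def cloud(f):
    h,w=f['depth'].shape; fl=h/2/np.tan(np.radians(float(f['fov_y']))/2)
    v,u=np.mgrid[:h,:w]; d=f['depth']
    P=np.stack([(u-f['cx'])/fl*d,(v-f['cy'])/fl*d,d],-1)
    return (P-f['t'])@f['R']
E
python3 - <<'E'
from h import *
a=grab('top','t0.png');b=grab('side','s0.png')
for f in(a,b):print(f['fov_y'],f['cx'],f['cy'],-f['R'].T@f['t'])
print(bot.observe())
E
```

```text
46.35726117922091 318.9306372761023 207.96367502839675 [ 0.3215731  -0.04783424  1.30333863]
47.85595493467713 319.9196397401558 195.67537285272067 [0.03526081 0.61501205 0.61581074]
{'clock': 0.1, 'qpos': array([ 1.1448063 ,  0.52195033, -0.03635572,  1.59990764,  0.02118465,
        1.02110111, -0.11279905]), 'qd': array([ 0.00072052, -0.00169892, -0.00159356, -0.00234368,  0.00208342,
       -0.00165066,  0.00146013]), 'joint_efforts': array([ 5.33941769e-03, -9.28488922e+01,  1.98520795e+00, -3.70530403e+01,
        1.82615319e-02,  5.53943435e-03, -6.92136132e-05]), 'position': array([ 0.21760465, -0.58561245,  0.24780102]), 'tool_rot': array([ 3.14155225e+00,  9.81630491e-04, -1.21500063e+00]), 'force': array([-0.74661449, -0.01783383, -0.2147997 ]), 'moment': array([-0.02374679,  0.00782014,  0.01462003]), 'grip_width': 0.08540452572922409}
```

View pics/t0.png

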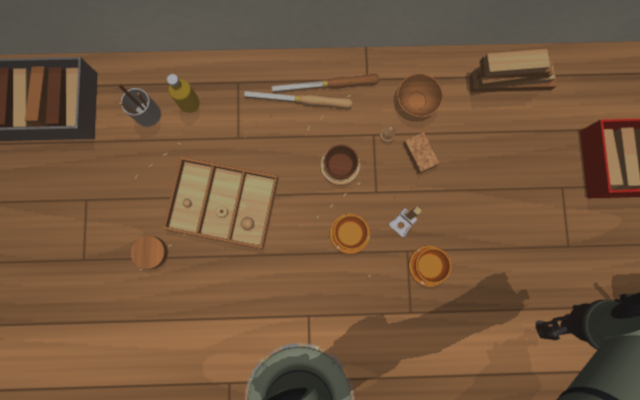

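View pics/s0.png

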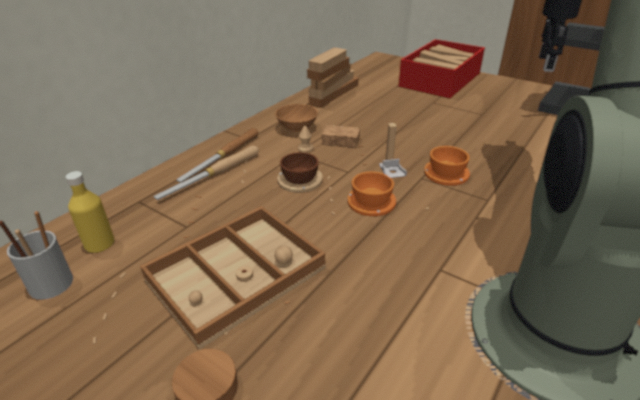

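The top view shows the big ball at about (248,224) in the right-hand bay. The scoop is at (404,222) with its handle top near (417,211), and the dark cup is at (341,163). I'll measure these from depth and an enlarged crop.

```bash
python3 - <<'E'
from h import *
f=load('top');P=cloud(f);c=f['color']
print('R',f['R'].round(3).tolist())
cv2.imwrite('pics/c1.png',np.hstack([cv2.resize(c[195:245,380:430],(500,500),interpolation=cv2.INTER_CUBIC),])[:,:,::-1])
def box(u0,u1,v0,v1,zl,zh):
    q=P[v0:v1,u0:u1].reshape(-1,3);return q[(q[:,2]>zl)&(q[:,2]<zh)]
# tray rim
q=box(155,290,150,258,.03,.046);r=cv2.minAreaRect((q[:,:2]*1000).astype(np.float32));print('tray',r,len(q),q[:,2].mean())
# cup rim
q=box(310,375,135,192,.045,.065);print('cup rim',cv2.minEnclosingCircle((q[:,:2]*1000).astype(np.float32)),len(q))
q=box(310,375,135,192,.003,.065);print('cup base',cv2.minEnclosingCircle((q[:,:2]*1000).astype(np.float32)))
# ball
q=box(236,262,212,238,.025,.06);print('ball',q[:,:2].mean(0),len(q),q[:,2].max(), q[np.argmax(q[:,2])])
# scoop
q=box(385,430,200,240,.1,.13);print('handle top',q.mean(0),len(q))
q=box(385,430,200,240,.008,.035);print('scoop low',cv2.minAreaRect((q[:,:2]*1000).astype(np.float32)),len(q))
for n in('side',):
    f=load(n);P=cloud(f)
    q=box(380,405,115,165,.05,.125);print('side handle',q.mean(0),len(q),q.max(0),q.min(0))
    q=box(370,412,120,182,.008,.032);print('scoop low',cv2.minAreaRect((q[:,:2]*1000).astype(np.float32)),len(q))
    q=box(268,300,240,272,.02,.05);
    A=np.c_[2*q,np.ones(len(q))];s=np.linalg.lstsq(A,(q**2).sum(1),rcond=None)[0];print('ball',s[:3],len(q),q[:,2].max())
    q=box(270,330,145,195,.045,.065);print('cup rim',cv2.minEnclosingCircle((q[:,:2]*1000).astype(np.float32)),len(q))
E
```

```text
R [[-0.028, -1.0, 0.012], [-0.989, 0.026, -0.143], [0.142, -0.016, -0.99]]
tray ((492.6921081542969, 216.7532958984375), (288.3608093261719, 285.62274169921875), 77.23235321044922) 1814 0.038760115459631685
cup rim ((630.8677368164062, -130.4982452392578), 47.957679748535156) 237
cup base ((636.873291015625, -137.67723083496094), 121.83720397949219)
ball [0.46771096 0.12821657] 138 0.04973643709422007 [0.46891804 0.1267573  0.04973644]
handle top [ 0.47961086 -0.31583204  0.11803316] 58
scoop low ((470.9546813964844, -306.69635009765625), (88.95560455322266, 81.60079956054688), 47.8934211730957) 125
side handle [ 0.48127292 -0.30877436  0.08850497] 225 [ 0.49621962 -0.29942732  0.12080739] [ 0.47257129 -0.32592345  0.05017445]
scoop low ((448.683837890625, -255.21859741210938), (64.67984771728516, 136.44073486328125), 14.028841972351074) 171
ball [0.44947642 0.14160193 0.02172462] 414 0.04730930679714024
cup rim ((633.2108764648438, -126.66353607177734), 49.34819412231445) 347
```

View pics/c1.png

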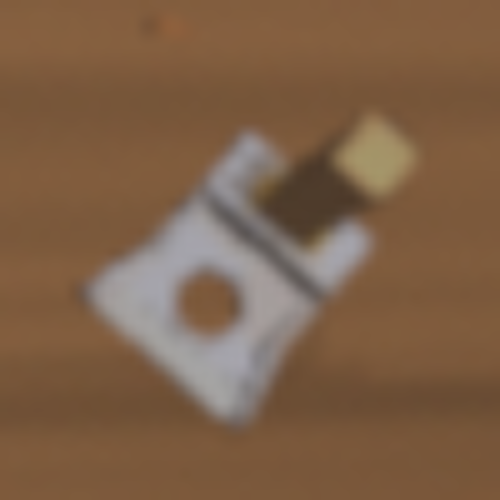

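The crop puts the hole at (400.8,225.0), the handle top at (417.5,210.4), and the lip corners near (388.5,224) and (404,237.5). Next I'll convert these and crop the tray.

```bash
cat >> h.py <<'E'
def ray(f,u,v,z):
    h=400; fl=h/2/np.tan(np.radians(float(f['fov_y']))/2)
    d=f['R'].T@np.array([(u-f['cx'])/fl,(v-f['cy'])/fl,1]); C=-f['R'].T@f['t']
    return C+d*(z-C[2])/d[2]
E
python3 - <<'E'
from h import *
f=load('top')
c=f['color']
cv2.imwrite('pics/c2.png',cv2.resize(c[150:260,155:295],(784,616-16),interpolation=cv2.INTER_CUBIC)[:,:,::-1])
g=lambda x,y:(380+x/10-.5+.05,195+y/10-.45)
H=ray(f,*g(208,300),.004);T=ray(f,*g(376,155),.12)
L=[ray(f,*g(*p),.001) for p in((85,290),(240,425))]
B=[ray(f,*g(*p),.025) for p in((250,133),(370,238))]
print(H,T,L,B)
d=T-H;print('len',np.hypot(*d[:2]),'yaw',np.degrees(np.arctan2(d[1],d[0])))
d=L[1]-L[0];print('lip',np.hypot(*d[:2]),np.degrees(np.arctan2(d[1],d[0])))
o=bot.observe()
print(np.degrees(o['tool_rot']))
E
```

```text
[ 0.45567834 -0.29563207  0.004     ] [ 0.47989503 -0.31865576  0.12      ] [array([ 0.45973285, -0.26174277,  0.001     ]), array([ 0.42062573, -0.30331288,  0.001     ])] [array([ 0.49967624, -0.30575328,  0.025     ]), array([ 0.46951724, -0.33738969,  0.025     ])]
len 0.033414639026967535 yaw -43.553378960340616
lip 0.057073996517375596 -133.25136799234357
[ 1.79997685e+02  5.62432842e-02 -6.96144082e+01]
```

View pics/c2.png

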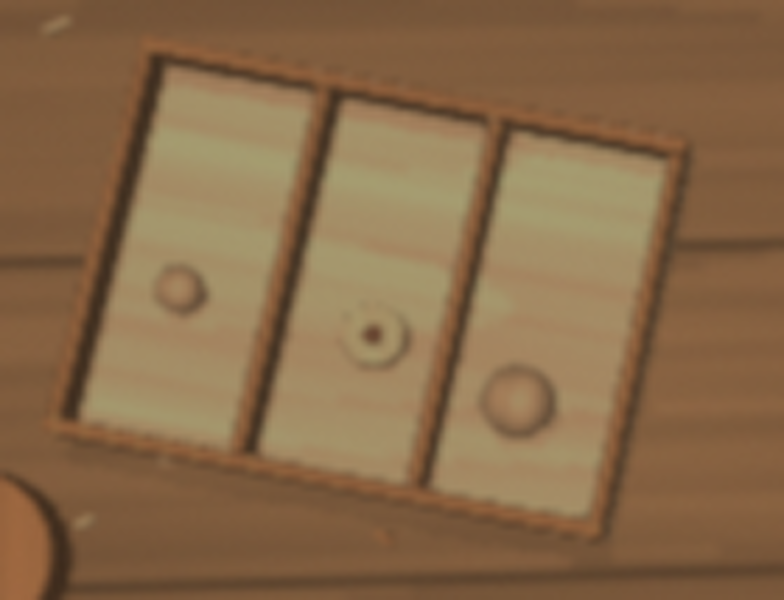

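```bash
python3 - <<'E'
from h import *
f=load('top')
g=lambda x,y:(155+x/5.6-.4,150+y/5.4545-.4)
C=np.array([ray(f,*g(*p),.04) for p in((148,40),(690,142),(597,540),(52,425))])
print(C.round(4).tolist())
for i in range(4):
    d=C[(i+1)%4]-C[i];print(np.hypot(*d[:2]).round(4),np.degrees(np.arctan2(d[1],d[0])))
ctr=C.mean(0)[:2];print('ctr',ctr)
a=(C[0]+C[1]-C[2]-C[3])[:2];a/=np.hypot(*a);b=(C[0]+C[3]-C[1]-C[2])[:2];b/=np.hypot(*b)
print('yaw',np.degrees(np.arctan2(a[1],a[0])),np.degrees(np.arctan2(b[1],b[0])))
yaw=np.radians((np.degrees(np.arctan2(a[1],a[0]))+np.degrees(np.arctan2(b[1],b[0]))-90)/2)
R=np.array([[np.cos(yaw),np.sin(yaw)],[-np.sin(yaw),np.cos(yaw)]])
for p in((518,401),):
    B=ray(f,*g(*p),.028);print('ball',B,R@(B[:2]-ctr))
P=cloud(f)[205:245,230:270].reshape(-1,3)
q=P[(P[:,2]>.03)&(P[:,2]<.055)]; l=(q[:,:2]-ctr)@R.T; k=np.abs(l[:,1]+88)<32
A=np.c_[2*q[k],np.ones(k.sum())];s=np.linalg.lstsq(A,(q[k]**2).sum(1),rcond=None)[0];print(s,k.sum(),R@(s[:2]-ctr))
# dark cup rim from image: median of rim circle
E
```

```text
[[0.656, 0.3091, 0.04], [0.5964, 0.0426, 0.04], [0.3969, 0.0903, 0.04], [0.461, 0.3526, 0.04]]
0.2732 -102.59978815500955
0.2052 166.52887168511455
0.27 76.26259935796872
0.1998 -12.56236124071782
ctr [0.52760233 0.19865017]
yaw -13.022785150106543 76.8347544223953
ball [0.46838446 0.12952978 0.028     ] [-0.04201898 -0.08073902]
[0. 0. 0. 0.] 0 [-0.46888037 -0.31301327]
```

Tray yaw is -13.1° with centre (0.5276,0.1987), and the measured sides match the given sizes within 6 mm. The ball is at tray-local (-42,-81) mm. Scoop yaw is -43.4° and its handle is at (0.480,-0.319). The plan is to grip the handle with tool yaw 46.6°, then push the ball toward the tray's -x end.

```bash
cat >> h.py <<'E'
from scipy.spatial.transform import Rotation as Ro
def tool(yaw,tilt=0): # scoop yaw deg; mouth dip tilt deg -> tool rotation (tool x = scoop y)
    S=Ro.from_euler('z',yaw,degrees=True)*Ro.from_euler('y',-tilt,degrees=True)
    return S*Ro.from_matrix(np.array([[0,1,0],[1,0,0],[0,0,-1.]]))
def plan(pos,Rt,n=None,step=45):
    o=bot.observe();p=o['position'];r=Ro.from_euler('xyz',o['tool_rot'])
    rv=(r.inv()*Rt).as_rotvec(degrees=True)
    if n is None:n=int(max(np.ceil(np.linalg.norm(pos-p)*1000/step),np.ceil(np.linalg.norm(rv)/8.2),1))
    rows=[]
    for i in range(n):
        k=n-i
        s=r.inv().apply(np.array(pos)-p)*1000/k;w=(r.inv()*Rt).as_rotvec(degrees=True)/k
        s=s.round(1);w=w.round(1);rows.append([*s.tolist(),*w.tolist()])
        p=p+r.apply(s)/1000;r=r*Ro.from_rotvec(w,degrees=True)
    print(n,rows);print('now',o['clock'],o['position'].round(4),np.degrees(o['tool_rot']).round(2),'F',o['force'].round(1),'g',o['grip_width'].round(4),'q',o['qpos'].round(2))
E
python3 -c "
from h import *
plan(np.array([.480,-.319,.2]),tool(-43.4),16)"
```

```text
16 [[-9.9, -21.2, 3.0, -0.0, 0.0, -7.3], [-7.1, -22.3, 3.0, -0.0, 0.0, -7.3], [-4.2, -23.0, 3.0, -0.0, 0.0, -7.3], [-1.3, -23.3, 3.0, -0.0, 0.0, -7.3], [1.7, -23.3, 3.0, -0.0, 0.0, -7.3], [4.6, -22.9, 3.0, -0.0, 0.0, -7.2], [7.5, -22.2, 3.0, -0.0, 0.0, -7.3], [10.2, -21.0, 3.0, -0.0, 0.0, -7.2], [12.8, -19.6, 3.0, -0.0, 0.0, -7.3], [15.2, -17.8, 3.0, -0.0, 0.0, -7.2], [17.3, -15.8, 3.0, -0.0, -0.0, -7.3], [19.1, -13.4, 3.0, -0.0, -0.0, -7.2], [20.6, -10.9, 3.0, -0.0, -0.0, -7.3], [21.9, -8.2, 3.0, -0.0, -0.0, -7.2], [22.7, -5.5, 3.0, -0.0, -0.0, -7.3], [23.3, -2.5, 2.9, -0.1, -0.0, -7.2]]Traceback (most recent call last):
  File "<string>", line 3, in <module>
    plan(np.array([.480,-.319,.2]),tool(-43.4),16)
    ~~~~^^^^^^^^^^^^^^^^^^^^^^^^^^^^^^^^^^^^^^^^^^
  File "h.py", line 32, in plan
    print(n,rows);print('now',o['clock'],o['position'].round(4),np.degrees(o['tool_rot']).round(2),'F',o['force'].round(1),'g',o['grip_width'].round(4),'q',o['qpos'].round(2))
                                                                                                                               ^^^^^^^^^^^^^^^^^^^^^
AttributeError: 'float' object has no attribute 'round'
```

{"op": "arm_command", "data": {
  "targets": [
    [-10,-21,3,0,0,-7.3],
    [-7,-22,3,0,0,-7.3],
    [-4,-23,3,0,0,-7.3],
    [-1,-23,3,0,0,-7.3],
    [2,-23,3,0,0,-7.3],
    [5,-23,3,0,0,-7.3],
    [8,-22,3,0,0,-7.3],
    [10,-21,3,0,0,-7.3]
  ],
  "grip": 100
}}

```text
clock: 0.9
position: [0.3483, -0.4487, 0.2208]
tool_rot: [-3.14, 0.004, -0.163]
force: [0.3, -0.7, -0.3]
grip_width: 0.0854
```

{"op": "arm_command", "data": {
  "targets": [
    [13,-20,3,0,0,-7.3],
    [15,-18,3,0,0,-7.2],
    [17,-16,3,0,0,-7.3],
    [19,-13,3,0,0,-7.2],
    [21,-11,3,0,0,-7.3],
    [22,-8,3,0,0,-7.2],
    [23,-5,3,0,0,-7.3],
    [23,-2,3,0,0,-7.2]
  ]
}}

```text
clock: 1.7
position: [0.4762, -0.3019, 0.1941]
tool_rot: [-3.134, 0.0, 0.892]
force: [-0.2, 0.6, -0.2]
grip_width: 0.0856
```

```bash
sed -i "s/o\['grip_width'\].round(4)/round(float(o['grip_width']),4)/" h.py; python3 -c "
from h import *
plan(np.array([.480,-.319,.15]),tool(-43.4))"
```

```text
2 [[-5.5, 7.0, 22.0, -0.2, 0.0, 2.3], [-5.2, 7.2, 22.0, -0.3, 0.0, 2.2]]
now 1.7 [ 0.4762 -0.3019  0.1941] [-1.7954e+02  2.0000e-02  5.1110e+01] F [-0.2  0.6 -0.2] g 0.0856 q [ 0.89  0.55 -0.6   1.79  0.37  0.93  1.02]
```

{"op": "arm_command", "data": {
  "targets": [
    [-5.5,7,22,-0.2,0,2.3],
    [-5,7,22,-0.3,0,2.2],
    [0,0,0,0,0,0]
  ]
}}

```text
clock: 2.0
position: [0.4825, -0.3154, 0.1483]
tool_rot: [3.141, -0.001, 0.822]
force: [0.0, 0.2, 0.9]
grip_width: 0.0856
```

```bash
python3 -c "
from h import *
plan(np.array([.480,-.319,.083]),tool(-43.4),4)
f=grab('side');g=grab('top');a=f['color'][90:190,330:450];b=g['color'][170:250,370:466]
cv2.imwrite('pics/c3.png',np.hstack([cv2.resize(a,(400,333)),cv2.resize(b,(400,333))])[:,:,::-1])"
```

```text
4 [[-1.1, 0.1, 16.3, 0.0, -0.0, 0.1], [-1.1, 0.2, 16.3, 0.0, -0.0, 0.1], [-1.1, 0.1, 16.4, 0.0, -0.0, 0.1], [-1.1, 0.2, 16.3, 0.0, -0.1, 0.2]]
now 2.0 [ 0.4825 -0.3154  0.1483] [ 1.7999e+02 -8.0000e-02  4.7090e+01] F [0.  0.2 0.9] g 0.0856 q [ 0.86  0.62 -0.54  1.8   0.42  0.84  0.94]
```

View pics/c3.png

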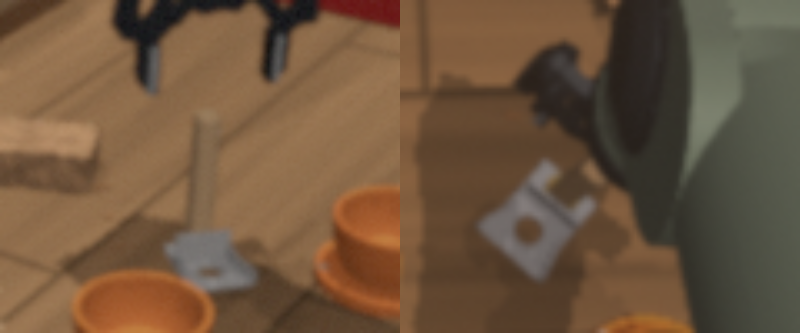

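The open fingers straddle the handle, whose top is at about (205,115) in the left crop, so I'll descend.

{"op": "arm_command", "data": {
  "targets": [
    [-1.1,0.1,16.3,0,0,0.1],
    [-1.1,0.1,16.3,0,0,0.1],
    [-1.1,0.1,16.3,0,0,0.1],
    [-1.1,0.1,16.3,0,0,0.2],
    [0,0,0,0,0,0]
  ]
}}

```text
clock: 2.6
position: [0.4809, -0.3193, 0.0839]
tool_rot: [3.136, -0.002, 0.816]
force: [-0.5, -0.5, 0.1]
grip_width: 0.0854
```

{"op": "arm_command", "data": {
  "targets": [
    [0,0,0,0,0,0],
    [0,0,0,0,0,0],
    [0,0,0,0,0,0],
    [0,0,0,0,0,0],
    [0,0,0,0,0,0],
    [0,0,0,0,0,0],
    [0,0,0,0,0,0],
    [0,0,0,0,0,0]
  ],
  "grip": 0,
  "grip_force": 60
}}

```text
clock: 3.4
position: [0.4816, -0.3196, 0.0862]
tool_rot: [3.134, -0.003, 0.817]
force: [-0.1, 0.2, -1.6]
grip_width: 0.0173
```

```bash
python3 -c "
from h import *
p=bot.observe()['position']
plan(p+[0,0,.1],tool(-43.4))"
```

```text
3 [[0.1, 0.3, -33.3, 0.2, -0.1, 0.1], [0.0, 0.1, -33.3, 0.1, -0.0, 0.1], [0.1, 0.1, -33.4, 0.2, -0.1, 0.0]]
now 3.4 [ 0.4816 -0.3196  0.0862] [ 1.7954e+02 -1.6000e-01  4.6800e+01] F [-0.1  0.2 -1.6] g 0.0173 q [ 0.83  0.7  -0.49  1.83  0.49  0.72  0.88]
```

{"op": "arm_command", "data": {
  "targets": [
    [0,0.2,-33,0.2,0,0],
    [0,0.1,-33,0.1,0,0],
    [0,0.1,-33,0.1,0,0]
  ]
}}

```text
clock: 3.7
position: [0.4793, -0.3183, 0.1837]
tool_rot: [-3.134, -0.002, 0.818]
force: [1.0, 0.2, -1.8]
grip_width: 0.0171
```

```bash
cat >> h.py <<'E'
YT=-13.1;CT=np.array([.5276,.1987])
def tr(x,y,z): # tray-local mm -> world
    return np.r_[CT+Ro.from_euler('z',YT,degrees=True).as_matrix()[:2,:2]@[x/1000,y/1000],z/1000]
def inv(p): return (Ro.from_euler('z',YT,degrees=True).as_matrix()[:2,:2].T@(np.array(p)[:2]-CT)*1000).round(1)
E
python3 -c "
from h import *
plan(tr(60,-86,190),tool(YT))"
```

```text
10 [[36.6, -22.3, -0.4, -0.0, -0.0, -3.0], [37.7, -20.4, -0.4, -0.0, -0.0, -3.0], [38.7, -18.4, -0.4, -0.0, -0.0, -3.0], [39.6, -16.3, -0.4, -0.1, -0.0, -3.0], [40.4, -14.2, -0.4, -0.0, -0.0, -3.0], [41.1, -12.1, -0.4, -0.1, -0.0, -3.0], [41.7, -9.9, -0.4, -0.0, -0.1, -3.0], [42.2, -7.8, -0.5, -0.1, -0.0, -3.0], [42.5, -5.5, -0.5, -0.0, -0.1, -3.0], [42.8, -3.3, -0.6, -0.1, -0.0, -3.0]]
now 3.7 [ 0.4793 -0.3183  0.1837] [-1.7956e+02 -1.1000e-01  4.6860e+01] F [ 1.   0.2 -1.8] g 0.0171 q [ 0.89  0.58 -0.57  1.77  0.38  0.91  0.97]
```

{"op": "arm_command", "data": {
  "targets": [
    [37,-22,0,0,0,-3],
    [38,-20,0,0,0,-3],
    [39,-18,0,0,0,-3],
    [40,-16,0,0,0,-3],
    [40,-14,-1,0,0,-3],
    [41,-12,-1,0,0,-3],
    [42,-10,-1,0,0,-3],
    [42,-8,-1,-0.1,0,-3]
  ]
}}

```text
clock: 4.5
position: [0.5529, 0.0211, 0.1935]
tool_rot: [3.138, -0.0, 1.239]
force: [1.7, -0.1, -1.9]
grip_width: 0.0171
```

```bash
python3 -c "
from h import *
plan(tr(60,-86,190),tool(YT))"
```

```text
2 [[40.2, -6.6, 1.7, 0.1, 0.0, -2.9], [40.4, -4.6, 1.8, 0.1, 0.0, -3.0]]
now 4.5 [0.5529 0.0211 0.1935] [ 1.7977e+02 -1.0000e-02  7.1010e+01] F [ 1.7 -0.1 -1.9] g 0.0171 q [ 0.36  0.56 -0.71  1.82  0.45  0.93  0.69]
```

{"op": "arm_command", "data": {
  "targets": [
    [40,-6.6,1.7,0.1,0,-2.9],
    [40,-4.6,1.8,0.1,0,-3],
    [0,0,0,0,0,0]
  ]
}}

```text
clock: 4.8
position: [0.5663, 0.1107, 0.1905]
tool_rot: [3.141, -0.003, 1.355]
force: [0.1, -0.7, -1.5]
grip_width: 0.0171
```

```bash
python3 -c "
from h import *
o=bot.observe();print(inv(o['position']))
plan(tr(60,-86,115),tool(YT))
f=grab('side');g=grab('top');a=f['color'][100:340,130:370];b=g['color'][150:260,155:265]
cv2.imwrite('pics/c4.png',np.hstack([cv2.resize(a,(400,400)),cv2.resize(b,(400,400))])[:,:,::-1])"
```

```text
[ 57.7 -77. ]
2 [[-4.6, 1.1, 37.7, 0.0, -0.1, 0.4], [-4.6, 1.1, 37.8, 0.0, -0.1, 0.3]]
now 4.8 [0.5663 0.1107 0.1905] [179.95  -0.18  77.65] F [ 0.1 -0.7 -1.5] g 0.0171 q [ 0.22  0.61 -0.74  1.76  0.48  0.96  0.64]
```

View pics/c4.png

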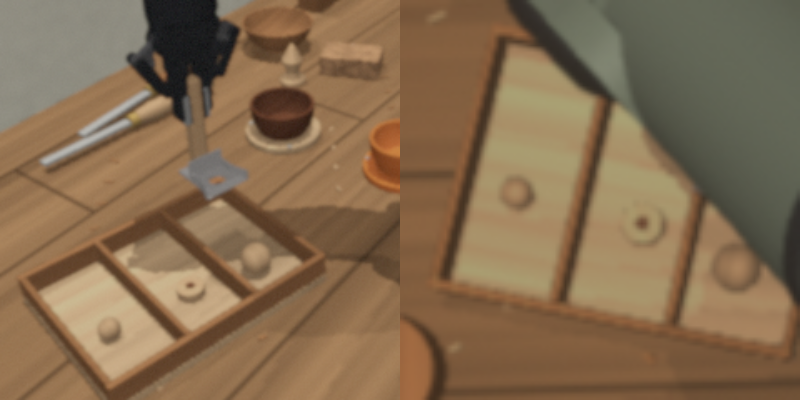

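The scoop is held upright over the big-ball bay. I'll correct the lateral overshoot first, then lower it.

{"op": "arm_command", "data": {
  "targets": [
    [-4.5,1,20,0,0,0.4],
    [-4.5,1,15,0,0,0.3],
    [0,0,0,0,0,0]
  ]
}}

```text
clock: 5.2
position: [0.5664, 0.0922, 0.154]
tool_rot: [3.14, 0.002, 1.331]
force: [0.0, -0.5, -1.6]
grip_width: 0.0175
```

```bash
python3 -c "
from h import *
o=bot.observe();print(inv(o['position']))
plan(tr(60,-87,105),tool(YT))"
```

```text
[ 62. -95.]
2 [[4.0, -1.1, 24.5, 0.0, 0.1, -0.3], [4.0, -1.0, 24.4, 0.1, 0.0, -0.3]]
now 5.2 [0.5664 0.0922 0.154 ] [1.7991e+02 1.2000e-01 7.6270e+01] F [ 0.  -0.5 -1.6] g 0.0175 q [ 0.22  0.65 -0.7   1.8   0.52  0.89  0.61]
```

{"op": "arm_command", "data": {
  "targets": [
    [4,-1,15,0,0,-0.3],
    [0,0,0,0,0,0],
    [1,0,15,0,0,-0.2],
    [0,0,0,0,0,0]
  ]
}}

```text
clock: 5.6
position: [0.5671, 0.0963, 0.1224]
tool_rot: [3.139, 0.002, 1.338]
force: [-0.9, 0.4, -1.7]
grip_width: 0.0173
```

```bash
python3 -c "
from h import *
o=bot.observe();print(inv(o['position']))
plan(tr(60,-86,100),tool(YT))"
```

```text
[ 61.7 -90.8]
1 [[4.8, -1.8, 22.4, 0.1, 0.1, -0.2]]
now 5.6 [0.5671 0.0963 0.1224] [1.7987e+02 1.2000e-01 7.6680e+01] F [-0.9  0.4 -1.7] g 0.0173 q [ 0.19  0.69 -0.67  1.81  0.57  0.84  0.58]
```

{"op": "arm_command", "data": {
  "targets": [
    [2,0,12,0,0,0],
    [0,0,0,0,0,0],
    [1,-1,8,0,0,0],
    [0,0,0,0,0,0],
    [0,0,3,0,0,0],
    [0,0,0,0,0,0]
  ]
}}

```text
clock: 6.2
position: [0.5671, 0.1002, 0.0978]
tool_rot: [3.139, 0.002, 1.339]
force: [0.5, 0.8, -2.1]
grip_width: 0.0178
```

```bash
python3 -c "
from h import *
o=bot.observe();print(inv(o['position']))
plan(tr(60,-86,95),tool(YT))
f=grab('side');a=f['color'][130:290,200:360]
cv2.imwrite('pics/c5.png',cv2.resize(a,(560,560),interpolation=2)[:,:,::-1])"
```

```text
[ 60.8 -86.9]
1 [[0.9, -0.8, 2.8, 0.2, 0.1, -0.2]]
now 6.2 [0.5671 0.1002 0.0978] [1.7985e+02 1.0000e-01 7.6710e+01] F [ 0.5  0.8 -2.1] g 0.0178 q [ 0.17  0.72 -0.65  1.82  0.6   0.8   0.55]
```

View pics/c5.png

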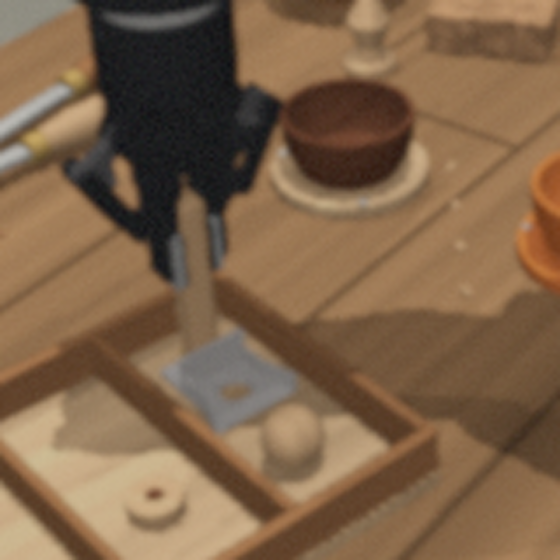

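The scoop is in the bay just above the floor, with its mouth facing the ball at (292,438). I'll lower to contact in small steps.

{"op": "arm_command", "data": {
  "targets": [
    [0,0,2,0,0,0],
    [0,0,0,0,0,0],
    [0,0,1.5,0,0,0],
    [0,0,0,0,0,0]
  ]
}}

```text
clock: 6.65
position: [0.5682, 0.1006, 0.0957]
tool_rot: [3.136, 0.0, 1.339]
force: [0.5, 0.3, -1.4]
grip_width: 0.0174
```

{"op": "arm_command", "data": {
  "targets": [
    [0,0,2,0,0,0],
    [0,0,0,0,0,0]
  ]
}}

```text
clock: 6.85
position: [0.5694, 0.1013, 0.0958]
tool_rot: [3.133, -0.001, 1.339]
force: [0.2, -0.0, -1.7]
grip_width: 0.0176
```

{"op": "arm_command", "data": {
  "targets": [
    [0,0,2,0.2,0,0],
    [0,0,2,0.2,0,0]
  ]
}}

```text
clock: 7.05
position: [0.5711, 0.1014, 0.0951]
tool_rot: [3.136, -0.001, 1.338]
force: [-12.4, -7.8, 51.3]
grip_width: 0.0174
```

```bash
python3 -c "
from h import *
o=bot.observe();print(inv(o['position']),o['moment'].round(2))
plan(tr(60,-86,95),tool(YT))"
```

```text
[ 64.4 -84.9] [-1.85  3.18 -0.04]
1 [[-1.1, -4.4, 0.1, 0.3, -0.0, -0.2]]
now 7.05 [0.5711 0.1014 0.0951] [ 1.7968e+02 -3.0000e-02  7.6660e+01] F [-12.4  -7.8  51.3] g 0.0174 q [ 0.17  0.73 -0.65  1.82  0.6   0.79  0.54]
```

Contact is at TCP z≈0.0955. I'll lift about 1 mm and push along tool -y.

{"op": "arm_command", "data": {
  "targets": [
    [0,0,-2,0,0,0],
    [0,-2,0,0,0,0]
  ]
}}

```text
clock: 7.25
position: [0.5696, 0.1017, 0.0977]
tool_rot: [3.135, -0.001, 1.338]
force: [0.9, 0.1, -1.6]
grip_width: 0.0171
```

{"op": "arm_command", "data": {
  "targets": [
    [0,-6,0,0,0,0],
    [0,-8,0,0,0,0],
    [0,-8,0,0,0,0],
    [0,-8,0,0,0,0]
  ]
}}

```text
clock: 7.65
position: [0.5374, 0.109, 0.0962]
tool_rot: [3.137, -0.0, 1.337]
force: [0.7, -0.5, -0.6]
grip_width: 0.0172
```

```bash
python3 -c "
from h import *
o=bot.observe();print(inv(o['position']),o['moment'].round(2))
plan(tr(0,-87,96),tool(YT))"
```

```text
[ 29.9 -85.2] [ 0.05 -0.02 -0.03]
1 [[-2.0, -29.9, 0.0, 0.3, -0.0, -0.3]]
now 7.65 [0.5374 0.109  0.0962] [ 1.7973e+02 -2.0000e-02  7.6620e+01] F [ 0.7 -0.5 -0.6] g 0.0172 q [ 0.15  0.69 -0.65  1.9   0.6   0.75  0.49]
```

{"op": "arm_command", "data": {
  "targets": [
    [0,-6,0,0,0,0],
    [-0.3,-6,0,0,0,0],
    [-0.3,-6,0,0,0,-0.1],
    [-0.3,-6,0,0,0,-0.1]
  ]
}}

```text
clock: 8.05
position: [0.511, 0.1143, 0.096]
tool_rot: [3.137, -0.0, 1.342]
force: [-0.3, -0.3, -0.5]
grip_width: 0.0172
```

{"op": "arm_command", "data": {
  "targets": [
    [-0.3,-6,0,0,0,-0.1],
    [-0.2,-6,0,0,0,0],
    [-0.2,-5,0,0,0,0],
    [-0.2,-5,0,0,0,0]
  ]
}}

```text
clock: 8.45
position: [0.4876, 0.1187, 0.096]
tool_rot: [3.137, -0.0, 1.344]
force: [1.1, -0.4, -1.4]
grip_width: 0.0172
```

```bash
python3 -c "
from h import *
o=bot.observe();print(inv(o['position']),o['moment'].round(2))
plan(tr(-36,-87,96),tool(YT))
f=grab('side');a=f['color'][150:310,210:370];b=grab('top')['color'][190:260,210:280]
cv2.imwrite('pics/c6.png',np.hstack([cv2.resize(a,(400,400),interpolation=2),cv2.resize(b,(400,400))])[:,:,::-1])"
```

```text
[-20.9 -87. ] [ 0.03 -0.07  0.  ]
1 [[0.0, -15.1, -0.0, 0.3, -0.0, 0.1]]
now 8.45 [0.4876 0.1187 0.096 ] [ 1.7972e+02 -2.0000e-02  7.6990e+01] F [ 1.1 -0.4 -1.4] g 0.0172 q [ 0.13  0.64 -0.65  2.02  0.61  0.68  0.42]
```

View pics/c6.png

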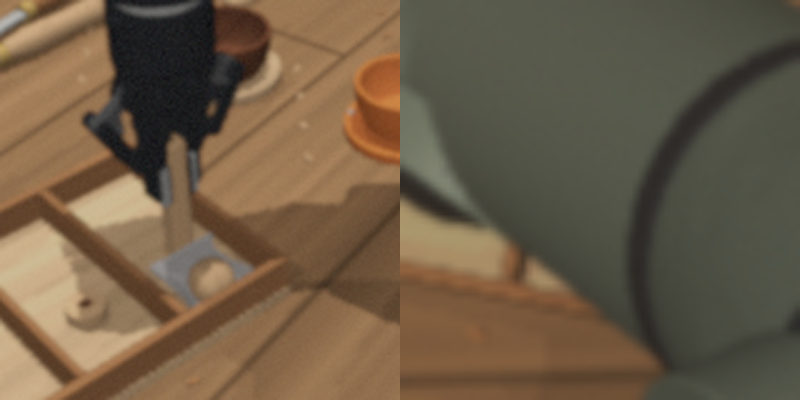

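The ball, at (212,278) in the left crop, is at the mouth against the end wall. I'll continue slowly.

{"op": "arm_command", "data": {
  "targets": [
    [0,-4,0,0,0,0],
    [0,-4,0,0,0,0],
    [0,-3,0,0,0,0]
  ]
}}

```text
clock: 8.85
position: [0.4764, 0.1213, 0.096]
tool_rot: [3.137, -0.0, 1.344]
force: [-0.1, 0.2, -0.6]
grip_width: 0.017
```

{"op": "arm_command", "data": {
  "targets": [
    [0,-2,0,0,0,0],
    [0,-2,0,0,0,0],
    [0,-1,0,0,0,0]
  ]
}}

```text
clock: 9.15
position: [0.4729, 0.1225, 0.0967]
tool_rot: [3.133, -0.001, 1.344]
force: [5.4, -2.8, -4.3]
grip_width: 0.0174
```

```bash
cat >> h.py <<'E'
def ballfit(zl,zh):
    f=grab('side');P=cloud(f);c=f['color'].astype(int)
    o=bot.observe();S=Ro.from_euler('xyz',o['tool_rot'])
    L=S.inv().apply((P-o['position']).reshape(-1,3))*1000 # tool coords
    X=np.c_[L[:,1]+34,L[:,0],-L[:,2]+85.5]  # scoop coords mm
    k=(abs(X[:,0])<60)&(X[:,0]<22)&(abs(X[:,1])<45)&(X[:,2]>zl)&(X[:,2]<zh)
    X=X[k];print('scoop-frame pts',len(X),X.mean(0).round(1),'max',X.max(0).round(1),'min',X.min(0).round(1))
    if len(X)>20:
        A=np.c_[2*X,np.ones(len(X))];s=np.linalg.lstsq(A,(X**2).sum(1),rcond=None)[0];print('sphere',s[:3].round(1),'r',np.sqrt(s[3]+s[:3]@s[:3]).round(1))
    return f
E
python3 -c "
from h import *
o=bot.observe();print(inv(o['position']))
plan(tr(-38,-87,96),tool(YT))
ballfit(28,45)"
```

```text
[-36.  -86.6]
1 [[-0.4, -2.1, 0.6, 0.5, -0.1, 0.1]]
now 9.15 [0.4729 0.1225 0.0967] [ 1.7951e+02 -8.0000e-02  7.6990e+01] F [ 5.4 -2.8 -4.3] g 0.0174 q [ 0.11  0.62 -0.65  2.06  0.62  0.66  0.39]
scoop-frame pts 320 [-12.4  -1.6  31. ] max [20.7 44.6 39.7] min [-30.6 -42.8  28. ]
sphere [ -8.   -4.3 -28.2] r 64.8
```

```bash
python3 -c "
from h import *
f=ballfit(32,45);a=f['color'][220:310,220:310]
cv2.imwrite('pics/c7.png',cv2.resize(a,(450,450),interpolation=2)[:,:,::-1])"
```

```text
scoop-frame pts 89 [-2.4  4.2 34.8] max [11.5 15.4 38.1] min [-13.9 -10.2  32. ]
sphere [-1.1  3.2 22.5] r 15.1
```

View pics/c7.png

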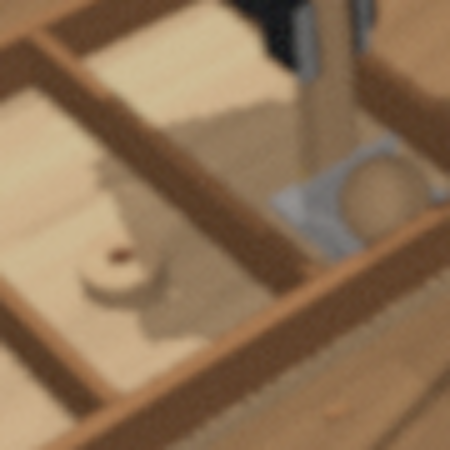

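The ball sits centred over the hole, at scoop-frame (-1,3,~20), so it's seated. I'll lift gently.

{"op": "arm_command", "data": {
  "targets": [
    [0,0.8,-2,0,0,0],
    [0,0.5,-4,0,0,0],
    [0,0,-7,0,0,0],
    [0,0,-10,0,0,0],
    [0,0,-12,0,0,0],
    [0,0,-12,0,0,0],
    [0,0,-10,0,0,0],
    [0,0,-6,0,0,0]
  ]
}}

```text
clock: 10.05
position: [0.4732, 0.1224, 0.1654]
tool_rot: [3.133, -0.001, 1.344]
force: [0.1, 0.1, -1.5]
grip_width: 0.0173
```

```bash
python3 -c "
from h import *
f=ballfit(28,45)
C=np.array([.632,-.129]);u=np.array([np.cos(np.radians(-13)),np.sin(np.radians(-13))])
h=C+u*.055; print(h)
plan(np.r_[h,.19],tool(-13),12)"
```

```text
scoop-frame pts 151 [-5.1  5.6 32.8] max [21.5 18.2 37.6] min [-18.4  -9.8  28.1]
sphere [-1.1  2.9 20.9] r 16.4
[ 0.68559035 -0.14137231]
12 [[-17.4, 22.2, -1.8, 0.0, -0.0, -0.0], [-17.5, 22.2, -1.8, 0.0, -0.0, -0.0], [-17.4, 22.2, -1.8, 0.1, -0.0, -0.0], [-17.5, 22.2, -1.9, 0.0, -0.0, -0.0], [-17.4, 22.2, -1.9, 0.1, -0.0, -0.0], [-17.5, 22.2, -1.9, 0.0, -0.0, -0.0], [-17.4, 22.2, -1.9, 0.1, -0.0, -0.0], [-17.5, 22.2, -2.0, 0.0, -0.0, -0.0], [-17.4, 22.1, -2.0, 0.1, -0.0, -0.0], [-17.5, 22.2, -2.0, 0.0, -0.0, -0.0], [-17.4, 22.1, -2.0, 0.1, -0.1, -0.0], [-17.5, 22.2, -2.0, 0.0, -0.0, -0.0]]
now 10.1 [0.4735 0.1225 0.166 ] [ 1.7949e+02 -1.0000e-01  7.7000e+01] F [ 1.1 -0.5  0.5] g 0.0169 q [ 0.19  0.51 -0.75  2.01  0.49  0.8   0.5 ]
```

```bash
cat >> h.py <<'E'
CC=np.array([.6315,-.1295]);YC=-13.
U=np.array([np.cos(np.radians(YC)),np.sin(np.radians(YC))])
def tip(th,liph,off): # TCP target with lip at CC+off*U, height liph (mm)
    c,s=np.cos(np.radians(th)),np.sin(np.radians(th))
    return np.r_[CC+U*(off+55*c-84.5*s)/1000,(liph+55*s+84.5*c)/1000],tool(YC,th)
E
python3 -c "
from h import *
plan(*tip(0,92,22),n=1)"
```

```text
1 [[-210.0, 287.7, -8.3, 0.5, -0.1, -0.0]]
now 10.1 [0.4735 0.1225 0.166 ] [ 1.7949e+02 -1.0000e-01  7.7000e+01] F [ 1.1 -0.5  0.5] g 0.0169 q [ 0.19  0.51 -0.75  2.01  0.49  0.8   0.5 ]
```

{"op": "arm_command", "data": {
  "targets": [
    [-3.5,5,-1,0,0,0],
    [-7,10,-1,0,0,0],
    [-11,15,-1,0,0,0],
    [-14,19,-1,0,0,0],
    [-16,22,-1,0,0,0],
    [-16,22,-1,0,0,0],
    [-16,22,-1,0,0,0],
    [-16,22,-1,0,0,0]
  ]
}}

```text
clock: 10.9
position: [0.5892, -0.0138, 0.1731]
tool_rot: [3.136, 0.0, 1.347]
force: [-0.6, 0.6, -1.7]
grip_width: 0.0174
```

```bash
python3 -c "
from h import *
plan(*tip(0,92,22),n=1)"
```

```text
1 [[-103.6, 143.9, -2.6, 0.3, 0.0, 0.2]]
now 10.9 [ 0.5892 -0.0138  0.1731] [1.7969e+02 1.0000e-02 7.7150e+01] F [-0.6  0.6 -1.7] g 0.0174 q [ 0.41  0.64 -0.71  1.74  0.5   0.94  0.84]
```

{"op": "arm_command", "data": {
  "targets": [
    [-16,22,0,0,0,0],
    [-16,22,0,0,0,0],
    [-15,20,0,0,0,0],
    [-13,18,0,0,0,0],
    [-11,15,0,0,0,0],
    [-8,11,0,0,0,0],
    [-6,8,0,0,0,0],
    [-3,5,0,0,0,0]
  ]
}}

```text
clock: 11.7
position: [0.6913, -0.1458, 0.1661]
tool_rot: [-3.139, 0.004, 1.337]
force: [0.6, 0.1, -2.0]
grip_width: 0.0171
```

```bash
python3 -c "
from h import *
plan(*tip(0,80,22),n=3)
ballfit(28,45)
c=grab('top')['color'][100:220,280:440]
cv2.imwrite('pics/c8.png',cv2.resize(c,(640,480),interpolation=2)[:,:,::-1])"
```

```text
3 [[0.9, 5.0, 0.5, -0.1, 0.1, -0.1], [0.8, 5.0, 0.5, -0.0, 0.1, -0.1], [0.8, 5.0, 0.6, -0.1, 0.0, -0.2]]
now 11.7 [ 0.6913 -0.1458  0.1661] [-179.82    0.24   76.61] F [ 0.6  0.1 -2. ] g 0.0171 q [ 0.5   0.82 -0.66  1.4   0.53  1.11  1.09]
scoop-frame pts 71 [-6.4  7.6 32.9] max [12.7 19.9 38.7] min [-17.1  -8.7  28.3]
sphere [-2.   4.6 21.9] r 15.8
```

View pics/c8.png

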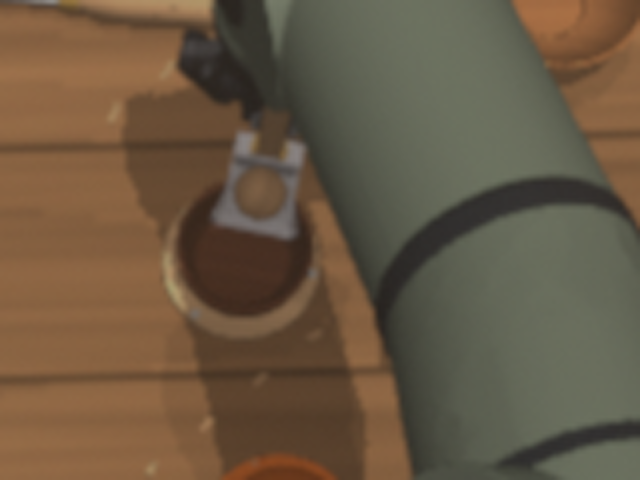

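The ball is in the pocket, at (260,190) in the crop. The lip at (255,228) is over the dark cup's interior, whose centre is about (243,250). Next is tipping in stages.

```bash
python3 -c "
from h import *
f=load('top')
print('cup',ray(f,280+243/4-.4,100+250/4-.4,.055),'lip',ray(f,280+255/4-.4,100+228/4-.4,.082))
o=bot.observe();print('lip pred',o['position'][:2]-U*.055)
plan(*tip(24,76,22),n=5)"
```

```text
cup [ 0.62668251 -0.13027126  0.055     ] lip [ 0.63501534 -0.13707324  0.082     ]
lip pred [ 0.63764484 -0.13284939]
5 [[0.3, -4.8, -1.9, -4.8, 0.1, -0.1], [0.4, -4.6, -2.2, -4.8, 0.1, -0.1], [0.4, -4.4, -2.6, -4.9, 0.0, -0.0], [0.3, -4.2, -3.0, -4.8, 0.1, -0.1], [0.4, -3.9, -3.3, -4.9, -0.0, -0.0]]
now 11.8 [ 0.6912 -0.1452  0.1662] [-179.84    0.23   76.62] F [-0.4 -0.5 -2.4] g 0.0174 q [ 0.5   0.81 -0.66  1.4   0.53  1.11  1.09]
```

{"op": "arm_command", "data": {
  "targets": [
    [0.5,-3,-2,-3,0,0],
    [1,-5,-2,-5,0,0],
    [1,-4.5,-2.5,-5,0,0],
    [1,-4.5,-3,-5,0,0],
    [0.5,-3,-2,-3,0,0]
  ]
}}

```text
clock: 12.3
position: [0.6695, -0.1318, 0.1744]
tool_rot: [2.768, -0.002, 1.342]
force: [0.4, -0.3, -1.2]
grip_width: 0.0171
```

```bash
python3 -c "
from h import *
plan(*tip(52,66,20),n=6)
ballfit(28,45)"
```

```text
6 [[-1.1, -8.6, -1.0, -5.1, -0.0, -0.0], [-1.1, -8.5, -1.8, -5.1, -0.0, -0.0], [-1.0, -8.3, -2.5, -5.1, -0.0, -0.0], [-1.1, -8.0, -3.3, -5.1, 0.0, -0.1], [-1.0, -7.7, -4.0, -5.1, 0.0, -0.0], [-1.1, -7.3, -4.6, -5.1, 0.0, -0.1]]
now 12.3 [ 0.6695 -0.1318  0.1744] [ 1.586e+02 -1.100e-01  7.688e+01] F [ 0.4 -0.3 -1.2] g 0.0171 q [ 0.48  0.61 -0.56  1.81  0.77  0.54  0.78]
scoop-frame pts 96 [-3.   6.4 32.6] max [17.6 19.5 38.1] min [-15.9 -11.8  28.3]
sphere [ 0.1  4.1 20.9] r 16.5
```

Wrist joint 6 is falling toward its 0.16 limit in this outward tilt: it went from 1.11 to 0.54 over 21°. I'll level the scoop again and turn it around the cup, so the tip goes sideways with the mouth toward +y.

```bash
python3 -c "
from h import *
plan(*tip(0,92,25),n=5)"
```

```text
5 [[-1.3, 8.3, 2.8, 4.3, -0.0, -0.0], [-1.3, 8.4, 2.1, 4.3, -0.0, -0.0], [-1.3, 8.6, 1.5, 4.3, -0.0, -0.0], [-1.3, 8.7, 0.9, 4.3, -0.0, -0.0], [-1.2, 8.7, 0.2, 4.3, -0.1, -0.1]]
now 12.35 [ 0.6685 -0.1314  0.1743] [ 1.5851e+02 -7.0000e-02  7.6910e+01] F [ 1.8  1.8 -1.1] g 0.0174 q [ 0.48  0.6  -0.56  1.82  0.78  0.54  0.77]
```

{"op": "arm_command", "data": {
  "targets": [
    [-1,5,2,3,0,0],
    [-1,8,2,5,0,0],
    [-1,8,1,5,0,0],
    [-1,8,0,5,0,0],
    [-1,6,0,2.5,0,0],
    [0,3,0,0.5,0,0]
  ]
}}

```text
clock: 12.95
position: [0.7028, -0.1397, 0.1798]
tool_rot: [-3.128, -0.006, 1.352]
force: [-0.4, 0.8, -1.8]
grip_width: 0.0172
```

```bash
sed -i "s/^YC=.*//; s/YC=-13\./YC=-88./" h.py; python3 -c "
from h import *
plan(*tip(0,92,25),n=14)"
```

```text
14 [[-5.9, -3.7, 0.2, -0.1, 0.0, 5.4], [-6.2, -3.1, 0.2, -0.1, 0.0, 5.4], [-6.5, -2.5, 0.2, -0.1, 0.0, 5.4], [-6.7, -1.9, 0.2, -0.1, 0.0, 5.4], [-6.9, -1.3, 0.2, -0.0, 0.0, 5.4], [-7.0, -0.6, 0.3, -0.1, 0.0, 5.4], [-7.0, 0.1, 0.2, -0.0, 0.0, 5.4], [-6.9, 0.7, 0.3, -0.1, 0.0, 5.4], [-6.8, 1.4, 0.2, -0.0, 0.0, 5.4], [-6.7, 2.0, 0.3, -0.1, 0.0, 5.4], [-6.5, 2.6, 0.3, -0.0, 0.0, 5.4], [-6.2, 3.2, 0.2, -0.0, 0.0, 5.4], [-5.9, 3.8, 0.3, -0.1, 0.1, 5.3], [-5.5, 4.3, 0.2, -0.0, 0.0, 5.4]]
now 12.95 [ 0.7028 -0.1397  0.1798] [-179.23   -0.37   77.49] F [-0.4  0.8 -1.8] g 0.0172 q [ 0.49  0.82 -0.67  1.35  0.51  1.16  1.11]
```

{"op": "arm_command", "data": {
  "targets": [
    [-4,-2,0,-0.3,0,3],
    [-6,-3,0,-0.3,0,5],
    [-6,-3,0,-0.2,0,5.4],
    [-7,-2,0,0,0,5.4],
    [-7,-1,0,0,0,5.4],
    [-7,-1,0,0,0,5.4],
    [-7,0,0,0,0,5.4]
  ]
}}

```text
clock: 13.65
position: [0.6689, -0.1689, 0.179]
tool_rot: [-3.136, -0.009, 0.728]
force: [0.4, -0.4, -1.8]
grip_width: 0.0176
```

{"op": "arm_command", "data": {
  "targets": [
    [-7,1,0,0,0,5.4],
    [-7,1,0,0,0,5.4],
    [-7,2,0,0,0,5.4],
    [-6,3,0,0,0,5.4],
    [-6,3,0,0,0,5.4],
    [-6,3,0,0,0,5],
    [-4,3,0,0,0,3]
  ]
}}

```text
clock: 14.35
position: [0.6327, -0.1994, 0.1796]
tool_rot: [-3.13, -0.006, 0.094]
force: [0.2, 0.1, -0.6]
grip_width: 0.0172
```

```bash
python3 -c "
from h import *
f=ballfit(28,45)
plan(*tip(20,82,22),n=5)"
```

```text
scoop-frame pts 99 [-2.  -0.4 33.9] max [21.9 15.7 44.1] min [-21.9 -14.3  28. ]
sphere [ 3.2  3.  29.8] r 18.5
5 [[0.6, -5.1, -0.1, -4.1, -0.2, 0.6], [0.6, -5.1, -0.4, -4.1, -0.2, 0.6], [0.5, -5.1, -0.8, -4.1, -0.2, 0.7], [0.5, -5.0, -1.2, -4.2, -0.1, 0.6], [0.5, -5.0, -1.5, -4.1, -0.2, 0.7]]
now 14.4 [ 0.6322 -0.2001  0.1796] [-179.37   -0.33    5.23] F [ 0.3 -0.9 -2.2] g 0.0172 q [ 0.48  0.68 -0.4   1.54  0.28  0.98  0.09]
```

{"op": "arm_command", "data": {
  "targets": [
    [0.5,-3,0,-3,0,0.6],
    [0.5,-5,0,-4.5,0,0.6],
    [0.5,-5,-1,-5,0,0.7],
    [0.5,-5,-1,-5,0,0.6],
    [0.5,-4,-1,-3,0,0.6]
  ]
}}

```text
clock: 14.9
position: [0.6318, -0.1782, 0.1805]
tool_rot: [2.785, -0.019, 0.04]
force: [0.8, 0.7, -1.9]
grip_width: 0.0174
```

```bash
python3 -c "
from h import *
plan(*tip(52,66,20),n=6)
f=grab('side');a=f['color'][100:220,240:360];b=grab('top')['color'][100:220,280:400]
cv2.imwrite('pics/c9.png',np.hstack([cv2.resize(a,(400,400),interpolation=2),cv2.resize(b,(400,400))])[:,:,::-1])"
```

```text
6 [[0.2, -10.7, -0.6, -5.3, -0.2, -0.1], [0.3, -10.6, -1.6, -5.3, -0.2, -0.1], [0.3, -10.4, -2.5, -5.2, -0.2, -0.0], [0.2, -10.1, -3.5, -5.3, -0.2, -0.1], [0.2, -9.8, -4.4, -5.2, -0.1, -0.0], [0.3, -9.4, -5.2, -5.3, -0.2, -0.1]]
now 14.9 [ 0.6318 -0.1782  0.1805] [159.59  -1.07   2.28] F [ 0.8  0.7 -1.9] g 0.0174 q [ 0.14  0.63 -0.18  1.67  0.6   0.92 -0.35]
```

View pics/c9.png

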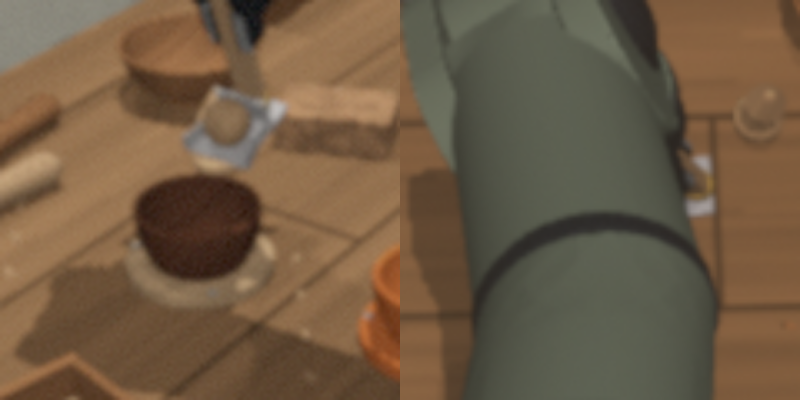

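The ball is still seated and the joints have room. Continuing the tip.

{"op": "arm_command", "data": {
  "targets": [
    [0.2,-9,2,-3,0,0],
    [0.3,-11,0,-5,0,0],
    [0.2,-10,-2,-5.2,0,0],
    [0.2,-9,-3,-5.2,0,0]
  ]
}}

```text
clock: 15.4
position: [0.631, -0.1451, 0.1672]
tool_rot: [2.463, -0.019, 0.037]
force: [0.1, -0.0, -2.4]
grip_width: 0.0172
```

```bash
python3 -c "
from h import *
plan(*tip(53,66,20),n=3)"
```

```text
3 [[0.3, -9.1, -4.6, -4.7, -0.3, -0.2], [0.3, -8.7, -5.3, -4.7, -0.3, -0.2], [0.4, -8.3, -6.0, -4.7, -0.3, -0.3]]
now 15.4 [ 0.631  -0.1451  0.1672] [141.13  -1.11   2.15] F [ 0.1 -0.  -2.4] g 0.0172 q [-0.16  0.7  -0.03  1.72  0.85  1.01 -0.72]
```

{"op": "arm_command", "data": {
  "targets": [
    [0.3,-9,-4.6,-4.7,0,0],
    [0.3,-9,-5,-4.7,0,0],
    [0.3,-8,-6,-4.7,0,0],
    [0,0,0,0,0,0],
    [0,0,0,0,0,0]
  ]
}}

```text
clock: 15.9
position: [0.6299, -0.1126, 0.1573]
tool_rot: [2.216, -0.009, 0.042]
force: [-0.7, -0.1, -1.8]
grip_width: 0.0173
```

```bash
python3 -c "
from h import *
plan(*tip(55,66,20),n=1)
f=grab('side');a=f['color'][100:220,240:360]
cv2.imwrite('pics/c10.png',cv2.resize(a,(480,480),interpolation=2)[:,:,::-1])"
```

```text
1 [[1.0, 1.3, -1.9, -1.9, -0.6, -0.2]]
now 15.9 [ 0.6299 -0.1126  0.1573] [126.94  -0.53   2.39] F [-0.7 -0.1 -1.8] g 0.0173 q [-0.34  0.81  0.05  1.71  0.95  1.17 -0.92]
```

View pics/c10.png

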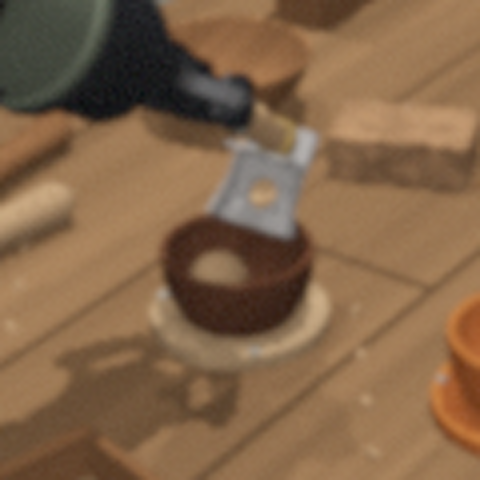

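The ball at (218,268) is in the dark cup and the scoop is empty. That was my 12th and last picture, so the remaining checks are numeric. I'll lift clear, then level and return the scoop to where it first stood.

```bash
python3 -c "
from h import *
o=bot.observe();r=Ro.from_euler('xyz',o['tool_rot'])
plan(o['position']+[0,-.005,.05],r,3)
t,R=tip(0,115,60);print(t)"
```

```text
3 [[0.1, 14.3, -8.7, 0.0, 0.0, 0.0], [0.1, 14.3, -8.7, 0.0, 0.0, 0.0], [0.1, 14.4, -8.7, 0.0, 0.0, 0.0]]
now 15.95 [ 0.6299 -0.1125  0.1573] [126.97  -0.53   2.38] F [ 0.3  0.2 -3.1] g 0.0171 q [-0.34  0.81  0.05  1.71  0.95  1.17 -0.92]
[ 0.63551344 -0.24442995  0.1995    ]
```

{"op": "arm_command", "data": {
  "targets": [
    [0,14,-9,0,0,0],
    [0,14,-9,0,0,0],
    [0,14,-9,0,0,0]
  ]
}}

```text
clock: 16.25
position: [0.6286, -0.1195, 0.2104]
tool_rot: [2.219, -0.007, 0.038]
force: [0.1, -0.6, -0.5]
grip_width: 0.0172
```

```bash
python3 -c "
from h import *
plan(np.array([.56,-.26,.21]),tool(-65),14)"
```

```text
14 [[-5.3, 5.9, 7.8, 3.7, 0.7, -1.5], [-5.5, 6.3, 7.4, 3.7, 0.7, -1.5], [-5.8, 6.6, 6.9, 3.7, 0.7, -1.5], [-6.0, 6.9, 6.4, 3.7, 0.7, -1.5], [-6.3, 7.1, 5.9, 3.7, 0.7, -1.5], [-6.6, 7.3, 5.3, 3.7, 0.7, -1.5], [-6.8, 7.5, 4.7, 3.8, 0.7, -1.6], [-7.1, 7.6, 4.2, 3.7, 0.7, -1.5], [-7.3, 7.6, 3.6, 3.8, 0.8, -1.6], [-7.6, 7.6, 3.0, 3.7, 0.7, -1.5], [-7.8, 7.6, 2.4, 3.8, 0.8, -1.6], [-8.1, 7.5, 1.8, 3.7, 0.7, -1.5], [-8.2, 7.5, 1.2, 3.8, 0.8, -1.6], [-8.5, 7.2, 0.5, 3.7, 0.7, -1.5]]
now 16.25 [ 0.6286 -0.1195  0.2104] [127.13  -0.42   2.15] F [ 0.1 -0.6 -0.5] g 0.0172 q [-0.33  0.73  0.05  1.7   0.93  1.22 -0.83]
```

{"op": "arm_command", "data": {
  "targets": [
    [-5,6,7,3.7,0.7,-1.5],
    [-5.5,6,7,3.7,0.7,-1.5],
    [-6,6.5,7,3.7,0.7,-1.5],
    [-6,7,6,3.7,0.7,-1.5],
    [-6,7,6,3.7,0.7,-1.5],
    [-6.5,7,5,3.7,0.7,-1.5],
    [-7,7.5,5,3.7,0.7,-1.5]
  ]
}}

```text
clock: 16.95
position: [0.5961, -0.1922, 0.2273]
tool_rot: [2.687, 0.026, 0.242]
force: [0.2, -0.5, -1.4]
grip_width: 0.0172
```

{"op": "arm_command", "data": {
  "targets": [
    [-7,7.5,4,3.7,0.7,-1.5],
    [-7,7.5,3.5,3.7,0.7,-1.5],
    [-7.5,7.5,3,3.7,0.7,-1.5],
    [-8,7.5,2.4,3.7,0.7,-1.5],
    [-8,7.5,2,3.7,0.7,-1.5],
    [-8,7.5,1,3.7,0.7,-1.5],
    [-8,7,0,2,0.7,-1.5]
  ]
}}

```text
clock: 17.65
position: [0.5603, -0.2722, 0.2439]
tool_rot: [3.111, -0.033, 0.446]
force: [0.5, 0.2, -1.9]
grip_width: 0.0172
```

```bash
python3 -c "
from h import *
plan(np.array([.480,-.319,.14]),tool(-43.4),6)"
```

```text
6 [[-16.0, 0.7, 16.8, 0.3, -0.3, -3.5], [-15.9, -0.1, 16.9, 0.4, -0.3, -3.5], [-15.8, -1.0, 17.0, 0.3, -0.2, -3.5], [-15.7, -1.9, 17.1, 0.4, -0.3, -3.5], [-15.4, -2.7, 17.2, 0.3, -0.2, -3.5], [-15.2, -3.5, 17.2, 0.4, -0.3, -3.6]]
now 17.65 [ 0.5603 -0.2722  0.2439] [178.25  -1.91  25.57] F [ 0.5  0.2 -1.9] g 0.0172 q [ 0.61  0.52 -0.37  1.64  0.22  0.98  0.62]
```

{"op": "arm_command", "data": {
  "targets": [
    [-15,1,14,0.3,-0.3,-3.5],
    [-16,0,16,0.3,-0.3,-3.5],
    [-16,-1,16,0.3,-0.3,-3.5],
    [-16,-2,16,0.3,-0.3,-3.5],
    [-14,-3,14,0.3,-0.2,-3.5],
    [-10,-3,10,0.3,-0.3,-2],
    [0,0,0,0,0,0]
  ]
}}

```text
clock: 18.35
position: [0.4793, -0.3285, 0.1675]
tool_rot: [3.12, 0.006, 0.795]
force: [0.8, -0.3, -1.4]
grip_width: 0.0174
```

```bash
python3 -c "
from h import *
plan(np.array([.480,-.319,.092]),tool(-43.4),4)"
```

```text
4 [[1.9, -1.9, 18.8, 0.3, 0.1, -0.3], [1.9, -1.8, 18.8, 0.3, 0.1, -0.2], [1.9, -1.7, 18.9, 0.3, 0.1, -0.3], [1.9, -1.7, 18.9, 0.3, 0.1, -0.2]]
now 18.35 [ 0.4793 -0.3285  0.1675] [178.79   0.34  45.58] F [ 0.8 -0.3 -1.4] g 0.0174 q [ 0.79  0.57 -0.42  1.79  0.32  0.83  1.01]
```

{"op": "arm_command", "data": {
  "targets": [
    [2,-1.5,18,0.2,0.1,-0.2],
    [2,-1.5,18,0.2,0.1,-0.2],
    [2,-1.5,16,0.2,0.1,-0.2],
    [1,-1,10,0.2,0,-0.2],
    [0,0,0,0,0,0]
  ]
}}

```text
clock: 18.85
position: [0.4837, -0.3232, 0.1109]
tool_rot: [3.123, 0.0, 0.806]
force: [-0.3, 0.5, -1.3]
grip_width: 0.0173
```

```bash
python3 -c "
from h import *
plan(np.array([.480,-.319,.087]),tool(-43.4),2)"
```

```text
2 [[0.2, -3.0, 11.9, 0.5, 0.0, -0.2], [0.3, -2.9, 11.9, 0.5, 0.0, -0.2]]
now 18.85 [ 0.4837 -0.3232  0.1109] [1.7896e+02 2.0000e-02 4.6170e+01] F [-0.3  0.5 -1.3] g 0.0173 q [ 0.76  0.65 -0.39  1.83  0.37  0.72  0.97]
```

{"op": "arm_command", "data": {
  "targets": [
    [0,0,9,0.4,0,0],
    [0,0,7,0.4,0,0],
    [0,0,3,0.2,0,0],
    [0,0,0,0,0,0]
  ]
}}

```text
clock: 19.25
position: [0.4849, -0.3239, 0.0919]
tool_rot: [3.14, 0.0, 0.805]
force: [0.1, 0.2, -1.5]
grip_width: 0.017
```

{"op": "arm_command", "data": {
  "targets": [
    [0,0,2,0.2,0,0],
    [0,0,2,0.2,0,0],
    [0,0,1,0,0,0]
  ]
}}

```text
clock: 19.55
position: [0.485, -0.3242, 0.0869]
tool_rot: [-3.136, 0.0, 0.805]
force: [0.1, 0.5, -1.0]
grip_width: 0.0173
```

{"op": "arm_command", "data": {
  "targets": [
    [0,0,0.5,-0.3,0,0],
    [0,0,0.5,-0.3,0,0],
    [0,0,0.5,0,0,0]
  ]
}}

```text
clock: 19.85
position: [0.4851, -0.3242, 0.0855]
tool_rot: [3.135, 0.0, 0.805]
force: [0.0, -1.0, -1.2]
grip_width: 0.017
```

{"op": "arm_command", "data": {
  "targets": [
    [0,0,1,0,0,0],
    [0,0,0,0,0,0]
  ]
}}

```text
clock: 20.05
position: [0.4854, -0.3245, 0.0855]
tool_rot: [3.134, 0.0, 0.805]
force: [0.6, -0.5, -2.4]
grip_width: 0.0172
```

{"op": "arm_command", "data": {
  "targets": [
    [0,0,1.2,0,0,0],
    [0,0,1,0,0,0]
  ]
}}

```text
clock: 20.25
position: [0.4859, -0.3249, 0.0851]
tool_rot: [3.132, 0.001, 0.805]
force: [-8.0, 4.4, 26.1]
grip_width: 0.0174
```

```bash
python3 -c "
from h import *
print(bot.observe())"
```

```text
{'clock': 20.25, 'qpos': array([ 0.75081481,  0.69428178, -0.37863302,  1.8215709 ,  0.38655977,
        0.68989209,  0.95683981]), 'qd': array([-0.00510465, -0.00172727,  0.005181  , -0.00130655,  0.00574828,
       -0.00417088, -0.00660731]), 'joint_efforts': array([-3.04454472e-01, -8.34960508e+01, -5.16589209e+00, -2.57570171e+01,
        8.66106302e-01, -3.15246642e+00, -6.39993974e-03]), 'position': array([ 0.48592886, -0.32491724,  0.08514903]), 'tool_rot': array([3.13216920e+00, 6.83275225e-04, 8.04793702e-01]), 'force': array([-7.96993211,  4.36528143, 26.12976623]), 'moment': array([1.34079444, 2.05290438, 0.04973357]), 'grip_width': 0.017408499088692003}
```

{"op": "arm_command", "data": {
  "targets": [
    [0,0,0,0,0,0],
    [0,0,0,0,0,0]
  ]
}}

```text
clock: 20.45
position: [0.486, -0.3249, 0.0856]
tool_rot: [3.132, 0.001, 0.805]
force: [0.1, -0.4, -1.9]
grip_width: 0.0173
```

{"op": "arm_command", "data": {
  "targets": [
    [0,0,0,0,0,0],
    [0,0,0,0,0,0],
    [0,0,0,0,0,0],
    [0,0,0,0,0,0],
    [0,0,0,0,0,0],
    [0,0,0,0,0,0]
  ],
  "grip": 100
}}

```text
clock: 21.05
position: [0.4861, -0.3249, 0.0852]
tool_rot: [3.132, 0.0, 0.805]
force: [0.4, 0.7, -0.4]
grip_width: 0.0855
```

{"op": "arm_command", "data": {
  "targets": [
    [0,0,-10,0,0,0],
    [0,0,-25,0,0,0],
    [0,0,-30,0,0,0],
    [0,0,-30,0,0,0],
    [0,0,-30,0,0,0],
    [0,0,-20,0,0,0],
    [0,0,0,0,0,0]
  ]
}}

```text
clock: 21.75
position: [0.4849, -0.323, 0.2397]
tool_rot: [3.132, -0.0, 0.806]
force: [-0.1, -0.6, -0.2]
grip_width: 0.0855
```

```bash
python3 -c "
from h import *
print(bot.observe()['force'])
f=grab('side','end_s.png');P=cloud(f).reshape(-1,3)
k=np.hypot(P[:,0]-.485,P[:,1]+.324)<.03
for a,b in((.03,.06),(.06,.09),(.09,.118)):
    q=P[k&(P[:,2]>a)&(P[:,2]<b)];print('handle',a,q.mean(0).round(4),len(q))
print('handle top z',P[k&(P[:,2]<.16)][:,2].max())
k=(np.hypot(P[:,0]-CC[0],P[:,1]-CC[1])<.038);q=P[k&(P[:,2]<.053)&(P[:,2]>.02)]
c=f['color'].reshape(-1,3)[k&(P[:,2]<.053)&(P[:,2]>.02)]
b=c[:,0]>100;print('cup interior bright pts',b.sum(),q[b].mean(0),q[b].max(0),q[b].min(0))
"
```

```text
[-0.07307098 -0.56861389 -0.15505263]
handle 0.03 [ 0.4843 -0.3156  0.0443] 83
handle 0.06 [ 0.484  -0.3151  0.0747] 89
handle 0.09 [ 0.4842 -0.3155  0.1039] 87
handle top z 0.12135234797812246
cup interior bright pts 96 [ 0.63697045 -0.11403818  0.04446165] [ 0.65776988 -0.10127978  0.05211138] [ 0.62210409 -0.15790328  0.02164956]
```

The handle is vertical with its top at 0.121 m, and the ball top in the cup is at 0.052 m, matching 16+36 mm. The gripper is clear, so I'll hand in.

```bash
python3 -c "
from h import *
print(bot.job_done())"
```

```text
the job is handed in; nothing more can be done
None
```

The big ball is in the dark drilling cup, and the scoop is standing upright on the open bench about 7 mm from where it started. I handed the job in at about 22 s.

**How it went:**
- I gripped the scoop by its handle and slid it along the bay floor, so the ball rolled into the pocket at the end wall.
- The ball was carried to the cup in the pocket. The gripper stayed up on the handle the whole time.
- My first tip, outward from the robot, was stopped at about 21° because wrist joint 6 was heading for its limit. I levelled the scoop, turned it about 75° around the cup and tipped the ball in sideways.

**Last checks:**
- **Ball:** the last picture showed it in the cup and the scoop empty. At the end, depth put its top at 52 mm, which is what a 36 mm ball on the 16 mm cup floor should give.
- **Scoop:** the handle's face lies within about 0.5 mm over its height, and its top is at 121 mm.
- **Gripper:** it is open, with the tool centre point at 0.24 m and no contact force.

**Off or not fully checked:**
- **Contact forces:** the scoop's base pressed with about 51 N when I felt for the tray floor, and about 26 N when I set it down. Both were read at the wrist, under its 120 N limit.
- **One unclear ball reading:** the depth fit of the ball after the turn around the cup was spoiled by other surfaces. The next picture showed the ball still seated.
- **Final state:** I had used all 12 pictures, so the end checks are from depth numbers only.

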